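# Chisels back on their outlines

### The job

Put the two wood chisels away in the wooden tray: lay the red-handled one flat on the red outline and the yellow-handled one flat on the yellow outline, each covering its outline with the handle on the outline's wide handle part and the blade on its narrow part, and let go of them.

Things in the scene. Friction and masses are not known exactly. Their poses are not given: they have to be found in the camera images.
- red_centre (a point): loose wood chisel, red handle, 229 mm long, 0.2 kg, lying on its handle (does not roll). Point: balance point in the handle, half-way up (13 mm above what it lies on). x: along it towards the blade; z up. Squared handle 28 mm wide, 26 high, from 85 mm behind the point to 29 in front; steel blade 18 wide, 5 thick, on to 144 in front. Grip across the handle at this point, from above
- yellow_centre (a point): loose wood chisel, yellow handle, 229 mm long, 0.2 kg, lying on its handle (does not roll). Point: balance point in the handle, half-way up (13 mm above what it lies on). x: along it towards the blade; z up. Squared handle 28 mm wide, 26 high, from 85 mm behind the point to 29 in front; steel blade 18 wide, 5 thick, on to 144 in front. Grip across the handle at this point, from above
- outline_red (a point): red painted chisel outline, 228 mm long, on a black pad 270 x 100 mm, one of two side by side 110 mm apart in a fixed tray (300 x 280 mm, rim 18 mm above bench). Point: handle end of the outline, middle line, on the pad's top (11 mm above bench). x: along the outline from handle end to blade end; z up. Laid true, red_centre is 85 mm along +x, 13 mm above the pad
- outline_yellow (a point): yellow painted chisel outline, 228 mm long, on a black pad 270 x 100 mm, one of two side by side 110 mm apart in a fixed tray (300 x 280 mm, rim 18 mm above bench). Point: handle end of the outline, middle line, on the pad's top (11 mm above bench). x: along the outline from handle end to blade end; z up. Laid true, yellow_centre is 85 mm along +x, 13 mm above the pad
Not all that is in view belongs to the job. Of the things like the part that bears red_centre, leave any that is black or blue; of the rest the larger one is meant.

How it is judged:
At the end, for the whole second after the job is handed in: Each chisel lies flat (its length within about 5 degrees of level, resting on the pad) on the outline of its own colour, its centre point within 20 mm along and 15 mm across of the true place, its length within 12 degrees of the outline's, handle on the handle end; both stay so (x of red_centre in the frame of outline_red between 0.065 and 0.105 m and y of red_centre in the frame of outline_red between -0.015 and 0.015 m and z of red_centre in the frame of outline_red between 0.006 and 0.021 m and angle between the x axis of red_centre and the x axis of outline_red, either way round below 0.21 rad and angle between red_centre's own x axis and vertical between 1.47 and 1.67 rad and x of outline_red in the frame of red_centre below -0.05 m and x of yellow_centre in the frame of outline_yellow between 0.065 and 0.105 m and y of yellow_centre in the frame of outline_yellow between -0.015 and 0.015 m and z of yellow_centre in the frame of outline_yellow between 0.006 and 0.021 m and angle between the x axis of yellow_centre and the x axis of outline_yellow, either way round below 0.21 rad and angle between yellow_centre's own x axis and vertical between 1.47 and 1.67 rad and x of outline_yellow in the frame of yellow_centre below -0.05 m); the robot touches nothing.
It also fails if it takes over 56 s, if anything falls off the work surface, if the arm or the gripper's body presses on something with over 40 N, if the wrist force passes 120 N, or if a joint passes its speed limit or range.

### The arm

A 7-joint arm with a two-finger parallel gripper is mounted at the origin on the work surface. World frame = base frame: x ahead of the robot, y to its left, z up, the work surface at z = 0. Lengths are in m, angles in rad, forces in N, time in s.
With the tool pointing down it reaches from about 0.4 to 0.85 m from the base axis. Payload 10.4 kg.
Tool frame: the origin (TCP) lies at the very end of the fingers, on their centre line; the grasp point (between the pads) lies 19 mm behind it (manip.tcp_to_grasp is the distance from the TCP to the grasp point, in m); x points along the fingers, y is the direction in which the jaws open and shut, and the axes are right-handed (so a half turn about x gives the same grasp; the last joint's range is limited). The gripper opens to 85 mm and grips with 20 to 120 N. Pads are 22 mm wide; open, the fingers measure 114 mm over their backs; the gripper's body (76 mm by 85 mm) begins 54 mm behind the grasp point. The pads swing forward as they close: fully open they stand 13 mm farther back than shut.
Start: joints at [-1.182, 0.332, -0.065, 1.46, 0.022, 1.35, -0.088], TCP at [0.25, 0.573, 0.231] pointing down, gripper open.
Joint ranges: [-2.6, 2.6], [-0.5, 2.12], [-1.47, 1.34], [0.16, 2.42], [-1.27, 4.41], [0.06, 2.06], [-2.6, 2.6]. Speed limits (rad/s): [2.22, 2.22, 2.79, 2.79, 3.14, 3.14, 3.14].

### API

Orientations are given as a unit quaternion [x, y, z, w].
In Python, from workcell import manip, cams, hand_in gives the robot as it stands.
- The arm moves only by the shell command python3 -m handwheel 'ROWS' [FORCE]. ROWS is text: rows parted by semicolons, each of 7 numbers parted by spaces: the shift along the tool's x, y, z in mm, then the turn, a rotation vector about the tool's x, y, z in rad, then the finger opening in mm, from 0 to 85.4. A call has 1 to 8 rows; each row shifts and turns the commanded pose from where the row before left it, along the tool's axes as they then stand; what a row does not reach is not made up. A row lasts 1/10 s, in which the tool goes at most 50 mm and 8.59 degrees, less where a joint would pass 70% of its speed; a pose out of reach is approached as far as the arm can. A call with a gripper value outside its range is refused whole. The fingers move at their own pace and stop on an object; FORCE is the grip in N (left out, the last holds). Time passes only in rows, so rows that do not move let the fingers close. It gives the time, the measured TCP pose, the force and the opening at its end, in the units of the state.
- manip.get_obs(): the state, without advancing time (a new reading comes with each control period).
- cams.camera(name): name is "side" or "top"; returns a dict with "color" (480x640x3 uint8, blue, green, red), "depth" (480x640 float32, m along the optical axis (not along the pixel's ray), 0 where there is no reading), "camera_matrix" (3x3 intrinsics, pixels), "origin" and "attitude" of the camera in the world. Camera axes: x right, y down, z forward; pixel columns grow to the right and rows downward; lengths in m; the calibration is good to about 2 mm. A picture is of the moment at which its call begins.
- hand_in(): hands the job in, once; it reports no verdict.
Trained networks look in the newest picture that a camera, given by its name, has taken for a name from the list of things; names that differ only in an ending like _2 or _b are one class to them, and where a whole thing is asked for, a point or a joint stands for the part that bears it (a point fixed in the world has none). Each returns a list of dicts, best first, with "conf" (0 to 1); they miss things now and then, are a little off and sometimes report something else, mostly with a low value. They report only what shows in the picture. A call takes as long as a camera call. They do not tell look-alikes from the thing itself.
- cams.recognise(camera, thing): "box" ([left, top, width, height] in pixels, round what is visible of it).
- cams.outline_of(camera, thing): "region" (480x640 bool, what is visible of it) and "box" ([left, top, width, height] in pixels, round what is visible of it).
The state is a dict: "clock": time; "joint_pos": joint angles; "joint_velocities": joint speeds; "tau": joint torques, N m; "position": TCP position; "ee_rot": TCP orientation; "ft_force": force on the tool from outside, world axes, zero at the start; "torque": the same for the moment, N m; "grip_width": opening from 0.0 (shut) to 1.0 (fully open).
Only numpy, scipy, OpenCV 4.12 (cv2) and the standard library are available. Lean on these libraries where they do the work, as an engineer would, in place of code of your own. Each camera call takes 0.05 s, during which the arm holds its last target.

## Working session

There is one attempt and no reset: what is moved stays moved. The work goes in short steps, Python scripts to look and compute and a shell command to move; the robot and the scene stay as the last step left them, time stands still between calls to the robot, and variables do not carry over. Pictures are saved under pics/ and viewed, and the job is handed in when it is done.

```bash
mkdir -p pics; ls
python3 - <<'E'
from workcell import manip,cams
import cv2,numpy as np
o=manip.get_obs(); print({k:np.round(v,3).tolist() for k,v in o.items()}, manip.tcp_to_grasp)
for n in("top","side"):
    c=cams.camera(n); cv2.imwrite(f"pics/{n}0.png",c["color"]); print(n,c["camera_matrix"],c["origin"],c["attitude"])
    np.savez(f"{n}0.npz",**c)
    for t in("red_centre","yellow_centre","outline_red","outline_yellow"):
        print(t,[(np.round(r["conf"],2),r["box"]) for r in cams.recognise(n,t)])
E
```

```text
pics
{'clock': 0.0, 'joint_pos': [-1.182, 0.333, -0.065, 1.461, 0.022, 1.35, -0.088], 'joint_velocities': [0.001, 0.0, -0.002, 0.0, -0.002, -0.001, -0.0], 'tau': [-0.001, -62.544, 0.049, -39.161, 0.016, 0.01, 0.0], 'position': [0.25, 0.572, 0.231], 'ee_rot': [0.144, 0.692, -0.145, 0.692], 'ft_force': [0.264, 0.131, 0.188], 'torque': [0.011, 0.033, 0.027], 'grip_width': 1.002} 0.0187
top [[473.10289544   0.         305.97584734]
 [  0.         473.10289544 245.06881781]
 [  0.           0.           1.        ]] [ 0.37025932 -0.042166    1.11082128] [ 0.70976631 -0.70160492  0.0539489  -0.0327388 ]
red_centre [(np.float64(0.97), [419.5, 333.1, 48.2, 66.6]), (np.float64(0.83), [271.3, 124.8, 35.3, 52.1]), (np.float64(0.66), [393.3, 252.2, 84.8, 57.6]), (np.float64(0.63), [267.5, 288.2, 84.0, 57.1])]
yellow_centre [(np.float64(0.91), [333.3, 195.9, 81.4, 53.7])]
outline_red [(np.float64(0.93), [159.5, 195.1, 47.1, 113.1])]
outline_yellow [(np.float64(0.84), [110.4, 196.4, 48.0, 120.8])]
side [[540.73498294   0.         322.50705464]
 [  0.         540.73498294 233.37627221]
 [  0.           0.           1.        ]] [ 0.43014214 -0.87137002  0.79669411] [ 0.91535782 -0.0436004   0.00863606 -0.40018057]
red_centre [(np.float64(0.88), [140.7, 371.8, 86.9, 60.9]), (np.float64(0.88), [402.0, 215.0, 69.5, 27.0]), (np.float64(0.61), [216.5, 225.9, 75.6, 68.7])]
yellow_centre [(np.float64(0.55), [332.9, 262.9, 85.8, 86.7])]
outline_red [(np.float64(0.58), [259.0, 151.7, 114.4, 35.7])]
outline_yellow [(np.float64(0.68), [253.1, 127.4, 112.5, 30.2])]
```

View pics/top0.png

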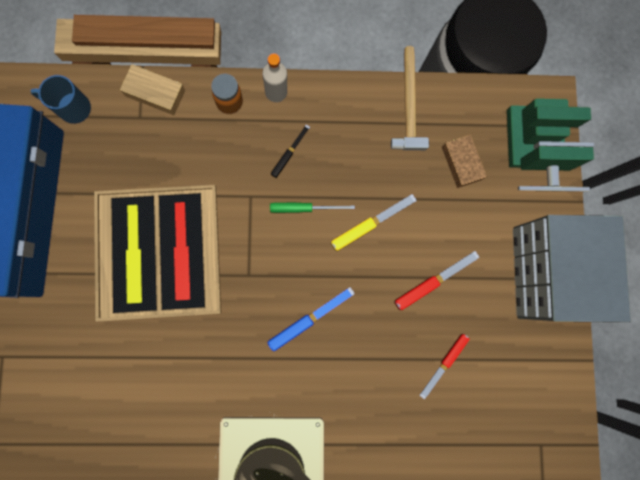

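View pics/side0.png

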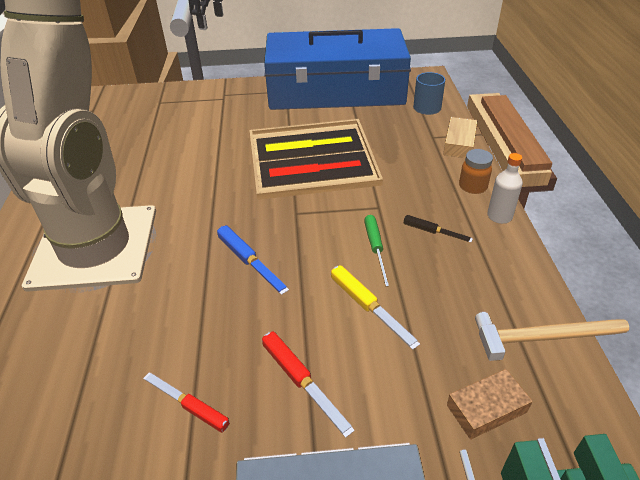

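Candidates for red_centre in the top picture: large red chisel (437,281), small red chisel (444,366), blue one (311,319) and black one (290,150). The larger red one at (437,281) is meant. Yellow_centre is at (374,222) and the green screwdriver at (312,208) is not part of the job. The outlines are red (182,251) and yellow (134,254), with the wide handle part at the bottom of the picture.

```bash
cat > h.py <<'E'
import numpy as np,cv2
from scipy.spatial.transform import Rotation as R
def load(n): return dict(np.load(n))
def pts(c,m):
    v,u=np.nonzero(m); d=c["depth"][v,u].astype(float); k=d>0; v,u,d=v[k],u[k],d[k]; K=c["camera_matrix"]
    P=np.c_[(u-K[0,2])/K[0,0]*d,(v-K[1,2])/K[1,1]*d,d]
    return R.from_quat(c["attitude"]).apply(P)+c["origin"]
def ray(c,u,v,z):
    K=c["camera_matrix"];r=R.from_quat(c["attitude"]).apply([(u-K[0,2])/K[0,0],(v-K[1,2])/K[1,1],1]);o=c["origin"];return o+r*(z-o[2])/r[2]
def colmask(c,col):
    h=cv2.cvtColor(c["color"],cv2.COLOR_BGR2HSV);H,S,V=cv2.split(h)
    if col=="red": return ((H<6)|(H>174))&(S>180)&(V>80)
    return (H>24)&(H<36)&(S>170)&(V>110)
def line(P):
    m=P[:,:2].mean(0); w,V=np.linalg.eigh(np.cov((P[:,:2]-m).T)); a=V[:,1]; t=(P[:,:2]-m)@a; return m,a,t.min(),t.max()
def comps(c,col,mn=60):
    n,l,s,ce=cv2.connectedComponentsWithStats(colmask(c,col).astype(np.uint8))
    for i in range(1,n):
        if s[i,4]>=mn: yield s[i],ce[i],l==i
E
python3 - <<'E'
from h import *
for n in("top","side"):
    c=load(n+"0.npz")
    for col in("red","yellow"):
        for s,ce,m in comps(c,col):
            P=pts(c,m);m_,a,lo,hi=line(P); print(n,col,ce.round(),s[4],"mean",P.mean(0).round(4),"zmax",np.percentile(P[:,2],[10,50,95]).round(3),"ax",a.round(3),"ends",(m_+a*lo).round(4),(m_+a*hi).round(4),round(hi-lo,3))
c=load("top0.npz"); t=c["color"][150:420,250:500]; cv2.imwrite("pics/crop0.png",cv2.resize(t,None,fx=2.2,fy=2.2,interpolation=cv2.INTER_CUBIC)[:600])
E
```

```text
top red [181. 255.] 1213 mean [0.4803 0.2153 0.0105] zmax [0.008 0.011 0.014] ax [-0.997 -0.074] ends [0.6052 0.2245] [0.3772 0.2077] 0.229
top red [418. 292.] 554 mean [ 0.399  -0.3331  0.0244] zmax [0.021 0.025 0.028] ax [-0.539  0.842] ends [ 0.4313 -0.3837] [ 0.3682 -0.285 ] 0.117
top red [455. 351.] 350 mean [ 0.2664 -0.4175  0.0181] zmax [0.015 0.018 0.022] ax [-0.793  0.609] ends [ 0.2999 -0.4432] [ 0.234  -0.3926] 0.083
top yellow [133. 258.] 1286 mean [0.4721 0.3251 0.0104] zmax [0.008 0.01  0.014] ax [-0.997 -0.076] ends [0.5975 0.3346] [0.3683 0.3172] 0.23
top yellow [354. 233.] 514 mean [ 0.5337 -0.1863  0.0246] zmax [0.022 0.025 0.028] ax [-0.533  0.846] ends [ 0.5647 -0.2355] [ 0.504 -0.139] 0.114
side red [310. 168.] 626 mean [0.4798 0.2157 0.0101] zmax [0.008 0.01  0.013] ax [-0.998 -0.07 ] ends [0.6046 0.2244] [0.3776 0.2086] 0.228
side red [285. 358.] 1029 mean [ 0.3979 -0.3388  0.023 ] zmax [0.017 0.024 0.027] ax [-0.537  0.844] ends [ 0.426  -0.3829] [ 0.3567 -0.274 ] 0.129
side red [204. 412.] 756 mean [ 0.2675 -0.4232  0.017 ] zmax [0.011 0.018 0.021] ax [-0.798  0.603] ends [ 0.3007 -0.4483] [ 0.2309 -0.3955] 0.088
side yellow [304. 143.] 531 mean [0.4722 0.3255 0.0098] zmax [0.008 0.01  0.012] ax [-0.997 -0.075] ends [0.5962 0.3348] [0.3696 0.3178] 0.227
side yellow [354. 285.] 585 mean [ 0.5343 -0.1891  0.0244] zmax [0.022 0.024 0.027] ax [-0.533  0.846] ends [ 0.5624 -0.2337] [ 0.5039 -0.1408] 0.11
```

View pics/crop0.png

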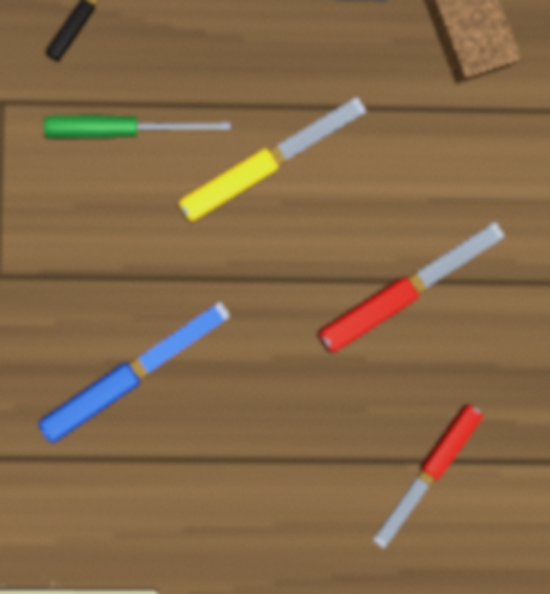

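The crop confirms it. The large red chisel, at crop (370,315), has a longer handle than the small red one at (430,480). Next I work out tips, grasps and tool axes.

```bash
cat >> h.py <<'E'
def go(pos,yaw_dir):
    "shift in tool axes, turn about tool x to make tool z along +-yaw_dir"
    from workcell import manip
    o=manip.get_obs(); r=R.from_quat(o["ee_rot"]); A=r.as_matrix()
    d=np.array(pos)-o["position"]; print("clock",round(o["clock"],2),"pos",np.round(o["position"],4),"F",np.round(o["ft_force"],1),"w",round(o["grip_width"]*85.4,1))
    print(" j",np.round(o["joint_pos"],2)," tool x",A[:,0].round(3),"y",A[:,1].round(3),"z",A[:,2].round(3))
    print(" shift tool mm",(A.T@d*1000).round(1))
    t=np.array([*yaw_dir,0.]); a=np.arctan2(-(A[:,1]@t),A[:,2]@t)
    # full correction rotation vector for both choices
    for s in(1,-1):
        x=np.array([0,0,-1.]);z=s*t/np.linalg.norm(t);y=np.cross(z,x)
        print(" turn",s,(r.inv()*R.from_matrix(np.c_[x,y,z])).as_rotvec().round(3))
E
python3 - <<'E'
from h import *
c=load("top0.npz")
for nm,tail,tip in(("red",(397.7,306),(477.5,254.5)),("yellow",(334.5,246),(414.5,197.5))):
    a=ray(c,*tail,.022)[:2];b=ray(c,*tip,.012)[:2];d=b-a;L=np.linalg.norm(d);print(nm,a.round(4),b.round(4),L.round(4),(d/L).round(3),"c",(a+d/L*(.085+(L-.229)/2)).round(4))
go([.414,-.3565,.2],[.539,-.842]); go([.549,-.2105,.2],[.533,-.846])
E
```

```text
red [ 0.3665 -0.2864] [ 0.489 -0.48 ] 0.2291 [ 0.534 -0.845] c [ 0.412  -0.3583]
yellow [ 0.5034 -0.1406] [ 0.6239 -0.3327] 0.2267 [ 0.531 -0.847] c [ 0.548  -0.2116]
clock 0.5 pos [0.2502 0.5728 0.2313] F [ 0.5  0.4 -0.2] w 85.4
 j [-1.18  0.33 -0.06  1.46  0.02  1.35 -0.09]  tool x [ 0.  0. -1.] y [0.4   0.916 0.   ] z [ 0.916 -0.4    0.   ]
 shift tool mm [  31.3 -786.   522.1]
 turn 1 [ 0.59  0.   -0.  ]
 turn -1 [-2.552  0.     0.   ]
clock 0.5 pos [0.2502 0.5728 0.2313] F [ 0.5  0.4 -0.2] w 85.4
 j [-1.18  0.33 -0.06  1.46  0.02  1.35 -0.09]  tool x [ 0.  0. -1.] y [0.4   0.916 0.   ] z [ 0.916 -0.4    0.   ]
 shift tool mm [  31.3 -598.1  587.4]
 turn 1 [ 0.597  0.    -0.   ]
 turn -1 [-2.545  0.     0.   ]
```

```bash
python3 -m handwheel '1 -33 32.6 0 0 0 60;1 -33 32.6 0 0 0 60;1 -33 32.6 0 0 0 60;1 -33 32.6 0 0 0 60;1 -33 32.6 0 0 0 60;1 -33 32.6 0 0 0 60;1 -33 32.6 0 0 0 60;1 -33 32.6 0 0 0 60' 40; python3 -m handwheel '1 -33 32.6 0 0 0 60;1 -33 32.6 0 0 0 60;1 -33 32.6 0 0 0 60;1 -33 32.6 0 0 0 60;1 -33 32.6 0 0 0 60;1 -33 32.6 0 0 0 60;1 -33 32.6 0 0 0 60;1 -33 32.6 0 0 0 60' ; python3 -m handwheel '0 -33 32.6 0 0 0 60;0 -33 32.6 0 0 0 60;0 0 0 0.12 0 0 60;0 0 0 0.12 0 0 60;0 0 0 0.12 0 0 60;0 0 0 0.12 0 0 60;0 0 0 0.12 0 0 60;0 0 0 0 0 0 60'; python3 -c "
from h import *
go([.5485,-.211,.08],[.533,-.846])"
```

```text
clock: 1.3
position: [0.3839, 0.2247, 0.2235]
ee_rot: [0.145, 0.692, -0.144, 0.692]
ft_force: [0.6, 0.7, 0.9]
grip_width: 0.702
clock: 2.1
position: [0.5173, -0.1216, 0.2157]
ee_rot: [0.145, 0.692, -0.144, 0.693]
ft_force: [1.2, 0.6, 0.1]
grip_width: 0.705
clock: 2.9
position: [0.5502, -0.2063, 0.2153]
ee_rot: [0.343, 0.618, -0.343, 0.618]
ft_force: [0.2, -0.8, 0.3]
grip_width: 0.706
clock 2.9 pos [ 0.5502 -0.2063  0.2153] F [ 0.2 -0.8  0.3] w 60.3
 j [-0.35  0.31  0.78  1.62 -0.23  1.3   1.02]  tool x [ 0.  0. -1.] y [0.849 0.529 0.   ] z [ 0.529 -0.849 -0.   ]
 shift tool mm [135.3  -3.9   3.1]
 turn 1 [-0.005 -0.    -0.   ]
 turn -1 [ 3.137 -0.     0.   ]
```

```bash
python3 -m handwheel '40 -3.9 3.1 0 0 0 60;40 0 0 0 0 0 60;40 0 0 0 0 0 60;30 0 0 0 0 0 60;20 0 0 0 0 0 60;0 0 0 0 0 0 60'
python3 - <<'E'
from h import *
from workcell import cams
go([.5485,-.211,.003],[.533,-.846])
for n in("side",):
    c=cams.camera(n); cv2.imwrite("pics/s1.png",cv2.resize(c["color"][180:400,250:500],None,fx=2.5,fy=2.5))
E
```

```text
clock: 3.5
position: [0.5467, -0.2103, 0.0427]
ee_rot: [0.341, 0.621, -0.342, 0.618]
ft_force: [-1.3, 0.8, 0.2]
grip_width: 0.701
clock 3.5 pos [ 0.5467 -0.2103  0.0427] F [-1.3  0.8  0.2] w 59.9
 j [-0.26  0.51  0.69  1.79 -0.38  0.99  1.14]  tool x [-0.005  0.001 -1.   ] y [ 0.846  0.533 -0.003] z [ 0.533 -0.846 -0.003]
 shift tool mm [39.7  1.3  1.6]
 turn 1 [ 0.    -0.003  0.003]
 turn -1 [-3.141 -0.005 -0.005]
```

View pics/s1.png

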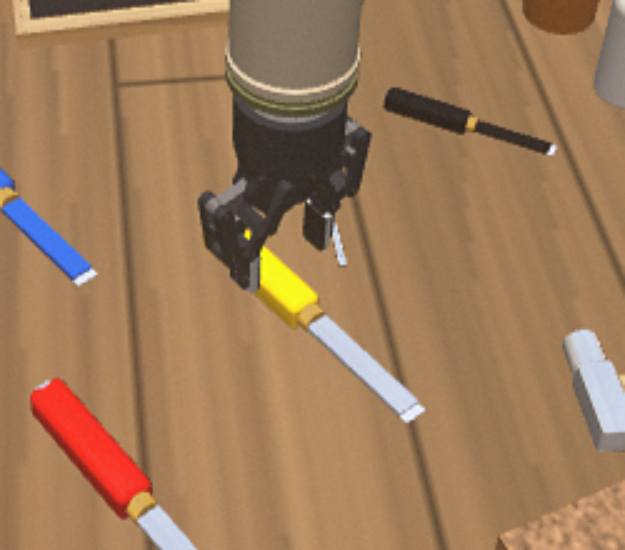

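The jaws, at crop (235,250) and (320,220), straddle the yellow handle. I lower and close.

```bash
python3 -m handwheel '20 1.3 1.6 0 0 0 60;18 0 0 0 0 0 60;0 0 0 0 0 0 60;0 0 0 0 0 0 20;0 0 0 0 0 0 20;0 0 0 0 0 0 20;0 0 0 0 0 0 20;0 0 0 0 0 0 20' 50; python3 -c "
from h import *
go([.5485,-.211,.003],[.533,-.846])"
```

```text
clock: 4.35
position: [0.5515, -0.2122, 0.0091]
ee_rot: [0.343, 0.618, -0.342, 0.619]
ft_force: [-0.3, 0.7, 6.3]
grip_width: 0.316
clock 4.35 pos [ 0.5515 -0.2122  0.0091] F [-0.3  0.7  6.3] w 27.0
 j [-0.23  0.56  0.66  1.8  -0.42  0.93  1.17]  tool x [ 0.003 -0.    -1.   ] y [0.848 0.531 0.002] z [ 0.531 -0.848  0.002]
 shift tool mm [ 6.1 -1.9 -2.6]
 turn 1 [-0.003  0.002 -0.002]
 turn -1 [ 3.139e+00 -3.000e-03 -2.000e-03]
```

```bash
python3 -m handwheel '-15 0 0 0 0 0 20;-30 0 0 0 0 0 20;-35 0 0 0 0 0 20;-40 0 0 0 0 0 20;-20 0 0 0 0 0 20;0 0 0 0 0 0 20'
python3 - <<'E'
from h import *
from workcell import cams
go([.453,.3236,.14],[.997,.075])
c=cams.camera("side"); cv2.imwrite("pics/s2.png",cv2.resize(c["color"][130:400,200:500],None,fx=2,fy=2))
E
```

```text
clock: 4.95
position: [0.552, -0.2127, 0.1516]
ee_rot: [0.344, 0.616, -0.342, 0.621]
ft_force: [-0.4, -0.6, -2.2]
grip_width: 0.315
clock 4.95 pos [ 0.552  -0.2127  0.1516] F [-0.4 -0.6 -2.2] w 26.9
 j [-0.32  0.38  0.76  1.69 -0.28  1.18  1.07]  tool x [ 0.006 -0.001 -1.   ] y [0.848 0.53  0.005] z [ 0.53  -0.848  0.004]
 shift tool mm [  10.6  200.3 -507.3]
 turn 1 [-1.087  0.006 -0.002]
 turn -1 [ 2.054 -0.003 -0.007]
```

View pics/s2.png

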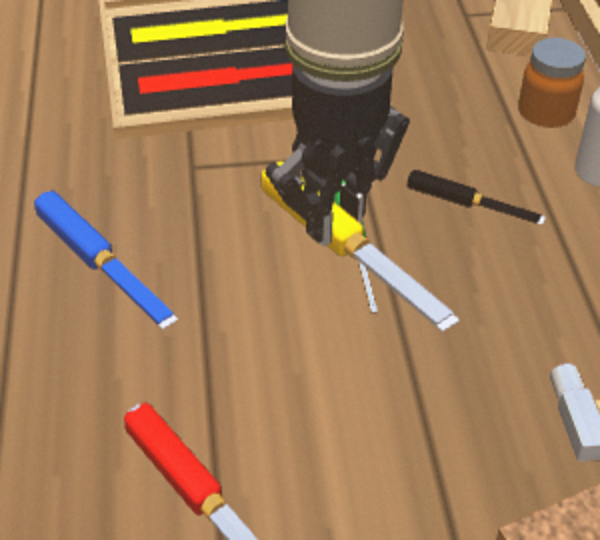

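The chisel is held level at crop (340,225). I carry it over the tray and turn it.

```bash
python3 -m handwheel '0 16.7 -42.2 0 0 0 20;0 16.7 -42.2 0 0 0 20;0 16.7 -42.2 0 0 0 20;0 16.7 -42.2 0 0 0 20;0 16.7 -42.2 0 0 0 20;0 16.7 -42.2 0 0 0 20;0 16.7 -42.2 0 0 0 20;0 16.7 -42.2 0 0 0 20'; python3 -m handwheel '0 16.7 -42.2 0 0 0 20;0 16.7 -42.2 0 0 0 20;0 16.7 -42.2 0 0 0 20;0 16.7 -42.2 0 0 0 20;0 0 0 -0.12 0 0 20;0 0 0 -0.12 0 0 20;0 0 0 -0.12 0 0 20;0 0 0 -0.12 0 0 20';  python3 -m handwheel '0 0 0 -0.12 0 0 20;0 0 0 -0.12 0 0 20;0 0 0 -0.12 0 0 20;0 0 0 -0.12 0 0 20;0 0 0 -0.12 0 0 20;0 0 0 0 0 0 20'; python3 -c "
from h import *
go([.4555,.3236,.04],[.997,.075])"
```

```text
clock: 5.8
position: [0.4832, 0.1467, 0.1464]
ee_rot: [0.342, 0.619, -0.343, 0.618]
ft_force: [2.1, 0.3, -2.5]
grip_width: 0.31
clock: 6.6
position: [0.4509, 0.3232, 0.1459]
ee_rot: [0.183, 0.683, -0.185, 0.682]
ft_force: [-0.4, 0.2, -2.6]
grip_width: 0.312
clock: 7.2
position: [0.4511, 0.3231, 0.1461]
ee_rot: [-0.025, 0.707, 0.024, 0.706]
ft_force: [0.2, 0.0, -2.6]
grip_width: 0.313
clock 7.2 pos [0.4511 0.3231 0.1461] F [ 0.2  0.  -2.6] w 26.8
 j [-0.99  0.25  0.33  1.77 -0.09  1.14  1.01]  tool x [-0.002 -0.002 -1.   ] y [-0.07   0.998 -0.001] z [ 0.998  0.07  -0.002]
 shift tool mm [106.1   0.3   4.6]
 turn 1 [-0.005 -0.002  0.001]
 turn -1 [3.137e+00 2.000e-03 3.000e-03]
```

Lower to just above the pad and check.

```bash
python3 -m handwheel '30 0.3 4.6 0 0 0 20;30 0 0 0 0 0 20;30 0 0 0 0 0 20;16 0 0 0 0 0 20;0 0 0 0 0 0 20;0 0 0 0 0 0 20'
python3 - <<'E'
from h import *
from workcell import cams
go([.4555,.3236,.02],[.997,.075])
for n,b in(("side",(90,220,220,420)),("top",(160,340,70,250))):
    c=cams.camera(n); cv2.imwrite(f"pics/{n}3.png",cv2.resize(c["color"][b[0]:b[1],b[2]:b[3]],None,fx=3,fy=3))
    for s,ce,m in comps(c,"yellow",30):
        P=pts(c,m);m_,a,lo,hi=line(P); print(n,ce.round(),s[4],P.mean(0).round(4),a.round(3),(m_+a*lo).round(4),(m_+a*hi).round(4))
E
```

```text
clock: 7.8
position: [0.4563, 0.3243, 0.0414]
ee_rot: [-0.024, 0.707, 0.023, 0.707]
ft_force: [1.2, -0.1, -2.4]
grip_width: 0.314
clock 7.8 pos [0.4563 0.3243 0.0414] F [ 1.2 -0.1 -2.4] w 26.8
 j [-0.96  0.38  0.31  1.85 -0.14  0.93  1.05]  tool x [-0.    -0.001 -1.   ] y [-0.066  0.998 -0.001] z [ 0.998  0.066 -0.   ]
 shift tool mm [21.4 -0.6 -0.8]
 turn 1 [-0.009 -0.     0.001]
 turn -1 [3.133e+00 1.000e-03 1.000e-03]
side [279. 132.] 191 [0.4077 0.3156 0.0558] [-0.995 -0.096] [0.4457 0.3192] [0.3697 0.3119]
side [304. 143.] 530 [0.4723 0.3255 0.0099] [-0.997 -0.073] [0.5975 0.3346] [0.3695 0.318 ]
top [135. 230.] 228 [0.5369 0.3228 0.0106] [-0.997 -0.076] [0.5958 0.3272] [0.4807 0.3185]
top [127. 285.] 445 [0.4075 0.3188 0.0585] [-1.    -0.016] [0.4445 0.3194] [0.3674 0.3182]
top [138. 285.] 237 [0.4083 0.3089 0.0155] [-0.998 -0.056] [0.4503 0.3113] [0.3698 0.3068]
```

View pics/side3.png

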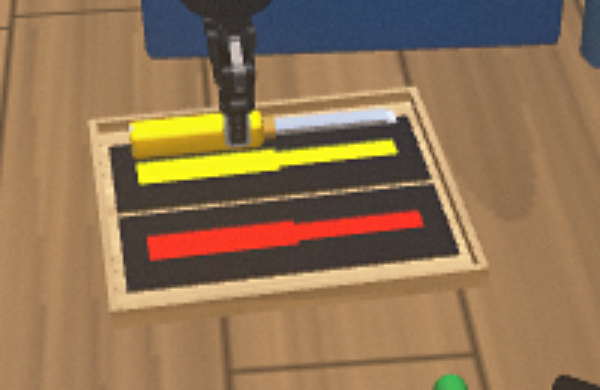

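View pics/top3.png

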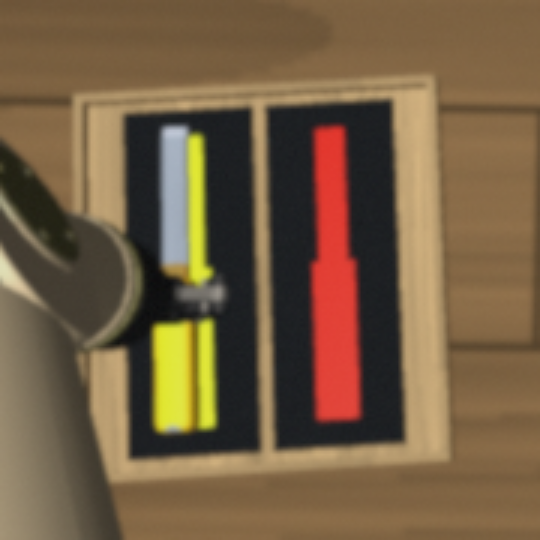

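The pictures show the yellow chisel hovering over its outline, with the shift in the top view explained by height. Its tail and line agree within 2 mm. It needs to come down 21 mm.

```bash
python3 -m handwheel '10 0 0 0 0 0 20;7 0 0 0 0 0 20;2.5 0 0 0 0 0 20;0 0 0 0 0 0 20;0 0 0 0 0 0 20'; python3 -c "
from h import *
go([.4555,.3236,.02],[.997,.075])"
```

```text
clock: 8.4
position: [0.4564, 0.3244, 0.0219]
ee_rot: [-0.024, 0.707, 0.024, 0.707]
ft_force: [-0.1, 0.7, -1.9]
grip_width: 0.314
clock 8.4 pos [0.4564 0.3244 0.0219] F [-0.1  0.7 -1.9] w 26.8
 j [-0.96  0.41  0.31  1.86 -0.16  0.89  1.06]  tool x [ 0.  0. -1.] y [-0.068  0.998  0.   ] z [0.998 0.068 0.   ]
 shift tool mm [ 1.9 -0.8 -1. ]
 turn 1 [-0.007  0.    -0.   ]
 turn -1 [ 3.135 -0.    -0.   ]
```

```bash
python3 -m handwheel '2 0 0 0 0 0 20;0 0 0 0 0 0 20;0 0 0 0 0 0 48;0 0 0 0 0 0 48;0 0 0 0 0 0 48;0 0 0 0 0 0 48'; python3 -m handwheel '-10 0 0 0 0 0 48;-30 0 0 0 0 0 48;-40 0 0 0 0 0 48;-45 0 0 0 0 0 60;-45 0 0 0 0 0 60;0 0 0 0 0 0 60';python3 - <<'E'
from h import *
from workcell import cams
go([.4135,-.3575,.19],[.537,-.843])
for n,b in(("side",(90,220,220,420)),):
    c=cams.camera(n); cv2.imwrite(f"pics/{n}4.png",cv2.resize(c["color"][b[0]:b[1],b[2]:b[3]],None,fx=3,fy=3))
    for s,ce,m in comps(c,"yellow",30):
        P=pts(c,m);m_,a,lo,hi=line(P); print(n,ce.round(),s[4],P.mean(0).round(4),a.round(3),(m_+a*lo).round(4),(m_+a*hi).round(4))
E
```

```text
clock: 9.0
position: [0.4564, 0.3245, 0.0199]
ee_rot: [-0.024, 0.707, 0.024, 0.707]
ft_force: [1.3, 0.5, -0.7]
grip_width: 0.562
clock: 9.6
position: [0.459, 0.3261, 0.1972]
ee_rot: [-0.021, 0.704, 0.027, 0.71]
ft_force: [0.4, -0.4, -0.1]
grip_width: 0.703
clock 9.6 pos [0.459  0.3261 0.1972] F [ 0.4 -0.4 -0.1] w 60.0
 j [-1.    0.21  0.34  1.7  -0.08  1.23  1.  ]  tool x [ 0.008  0.008 -1.   ] y [-0.068  0.998  0.007] z [0.998 0.068 0.008]
 shift tool mm [   1.5 -679.   -91.7]
 turn 1 [ 1.071  0.004 -0.011]
 turn -1 [-2.07   0.012  0.004]
side [286. 138.] 256 [0.4239 0.317  0.0344] [-0.998 -0.068] [0.4781 0.3207] [0.3703 0.3133]
side [315. 144.] 229 [0.4992 0.3198 0.0103] [-0.99  -0.138] [0.5963 0.3333] [0.3718 0.302 ]
```

View pics/side4.png

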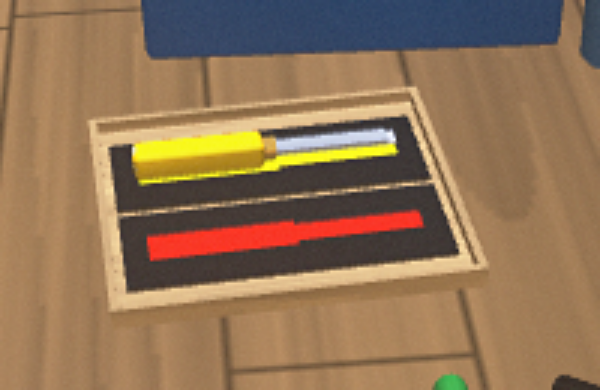

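The yellow chisel lies on its outline, handle at crop (200,155) and blade at (335,140). Now the red one.

```bash
python3 -m handwheel '0 -45.3 -6 0 0 0 60;0 -45.3 -6 0 0 0 60;0 -45.3 -6 0 0 0 60;0 -45.3 -6 0 0 0 60;0 -45.3 -6 0 0 0 60;0 -45.3 -6 0 0 0 60;0 -45.3 -6 0 0 0 60;0 -45.3 -6 0 0 0 60'; python3 -m handwheel '0 -45.3 -6 0 0 0 60;0 -45.3 -6 0 0 0 60;0 -45.3 -6 0 0 0 60;0 -45.3 -6 0 0 0 60;0 -45.3 -6 0 0 0 60;0 -45.3 -6 0 0 0 60;0 -45.3 -6 0 0 0 60;0 0 0 0.119 0 0 60';  python3 -m handwheel '0 0 0 0.119 0 0 60;0 0 0 0.119 0 0 60;0 0 0 0.119 0 0 60;0 0 0 0.119 0 0 60;0 0 0 0.119 0 0 60;0 0 0 0.119 0 0 60;0 0 0 0.119 0 0 60;0 0 0 0.119 0 0 60'; python3 -m handwheel '0 0 0 0 0 0 60'; python3 -c "
from h import *
go([.4135,-.3575,.045],[.537,-.843])"
```

```text
clock: 10.45
position: [0.4321, -0.0422, 0.1892]
ee_rot: [-0.024, 0.707, 0.024, 0.706]
ft_force: [1.2, 0.1, -0.1]
grip_width: 0.707
clock: 11.25
position: [0.4085, -0.3665, 0.189]
ee_rot: [0.019, 0.708, -0.021, 0.706]
ft_force: [0.2, 0.5, 0.1]
grip_width: 0.705
clock: 12.05
position: [0.4124, -0.3593, 0.1891]
ee_rot: [0.341, 0.62, -0.341, 0.619]
ft_force: [-0.0, 0.2, -0.0]
grip_width: 0.704
clock: 12.15
position: [0.4124, -0.3593, 0.1891]
ee_rot: [0.34, 0.62, -0.341, 0.619]
ft_force: [0.3, 0.0, -0.3]
grip_width: 0.708
clock 12.15 pos [ 0.4124 -0.3593  0.1891] F [ 0.3  0.  -0.3] w 60.4
 j [-0.37  0.4   1.25  1.77 -0.39  1.26  1.55]  tool x [-0.001  0.    -1.   ] y [ 0.844  0.536 -0.001] z [ 0.536 -0.844 -0.001]
 shift tool mm [144.1   2.   -0.8]
 turn 1 [-0.001 -0.001  0.001]
 turn -1 [3.14e+00 2.00e-03 2.00e-03]
```

```bash
python3 -m handwheel '36 2 -0.8 0 0 0 60;36 0 0 0 0 0 60;36 0 0 0 0 0 60;36 0 0 0 0 0 60;0 0 0 0 0 0 60;0 0 0 0 0 0 60'
python3 - <<'E'
from h import *
from workcell import cams
go([.4135,-.3575,.007],[.537,-.843])
c=cams.camera("side"); cv2.imwrite("pics/s5.png",cv2.resize(c["color"][250:470,180:430],None,fx=2.5,fy=2.5))
E
```

```text
clock: 12.75
position: [0.4137, -0.3582, 0.0463]
ee_rot: [0.339, 0.621, -0.34, 0.62]
ft_force: [-0.3, -1.6, -0.1]
grip_width: 0.705
clock 12.75 pos [ 0.4137 -0.3582  0.0463] F [-0.3 -1.6 -0.1] w 60.2
 j [-0.21  0.57  1.05  1.9  -0.58  1.02  1.67]  tool x [-0.001  0.    -1.   ] y [ 0.842  0.539 -0.001] z [ 0.539 -0.842 -0.001]
 shift tool mm [39.3  0.3 -0.7]
 turn 1 [ 0.002 -0.001  0.001]
 turn -1 [-3.139e+00 -1.000e-03 -1.000e-03]
```

View pics/s5.png

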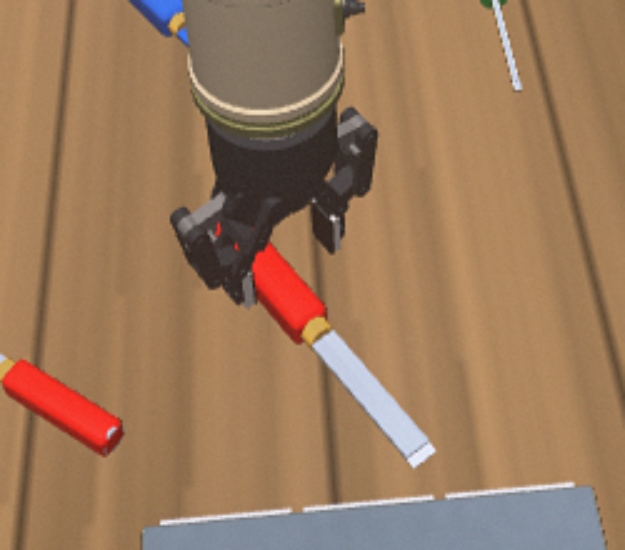

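The jaws, at crop (235,280) and (328,230), straddle the large red handle.

```bash
python3 -m handwheel '20 0 0 0 0 0 60;18 0 0 0 0 0 60;0 0 0 0 0 0 60;0 0 0 0 0 0 20;0 0 0 0 0 0 20;0 0 0 0 0 0 20;0 0 0 0 0 0 20;0 0 0 0 0 0 20' 50;python3 -c "
from h import *
go([.4135,-.3575,.007],[.537,-.843])"; python3 -m handwheel '-15 0 0 0 0 0 20;-30 0 0 0 0 0 20;-35 0 0 0 0 0 20;-40 0 0 0 0 0 20;-20 0 0 0 0 0 20;0 0 0 0 0 0 20'
python3 - <<'E'
from h import *
from workcell import cams
go([.462,.214,.14],[.997,.074])
c=cams.camera("side"); cv2.imwrite("pics/s6.png",cv2.resize(c["color"][200:470,180:460],None,fx=2,fy=2))
E
```

```text
clock: 13.6
position: [0.4146, -0.3584, 0.0089]
ee_rot: [0.34, 0.62, -0.34, 0.621]
ft_force: [-0.7, 0.9, 6.1]
grip_width: 0.319
clock 13.6 pos [ 0.4146 -0.3584  0.0089] F [-0.7  0.9  6.1] w 27.2
 j [-0.16  0.62  0.99  1.92 -0.64  0.95  1.71]  tool x [ 0.001 -0.001 -1.   ] y [0.843 0.538 0.001] z [ 0.538 -0.843  0.001]
 shift tool mm [ 1.9 -0.4 -1.4]
 turn 1 [ 0.001  0.001 -0.001]
 turn -1 [-3.141e+00  1.000e-03  2.000e-03]
clock: 14.2
position: [0.4151, -0.359, 0.1512]
ee_rot: [0.34, 0.618, -0.34, 0.622]
ft_force: [0.3, -0.2, -1.4]
grip_width: 0.315
clock 14.2 pos [ 0.4151 -0.359   0.1512] F [ 0.3 -0.2 -1.4] w 26.9
 j [-0.33  0.43  1.2   1.82 -0.44  1.19  1.57]  tool x [ 0.004 -0.002 -1.   ] y [0.843 0.538 0.003] z [ 0.538 -0.843  0.004]
 shift tool mm [  10.4  347.7 -457.9]
 turn 1 [-1.077  0.005 -0.   ]
 turn -1 [ 2.064 -0.    -0.006]
```

View pics/s6.png

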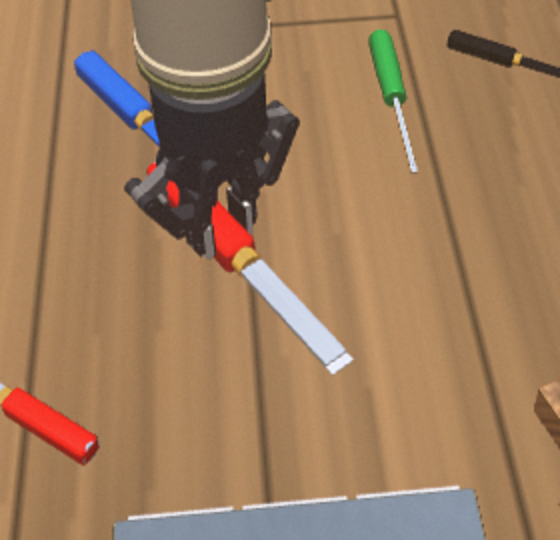

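```bash
python3 -m handwheel '0 26.8 -35.1 0 0 0 20;0 26.8 -35.1 0 0 0 20;0 26.8 -35.1 0 0 0 20;0 26.8 -35.1 0 0 0 20;0 26.8 -35.1 0 0 0 20;0 26.8 -35.1 0 0 0 20;0 26.8 -35.1 0 0 0 20;0 26.8 -35.1 0 0 0 20'; python3 -m handwheel '0 26.8 -35.1 0 0 0 20;0 26.8 -35.1 0 0 0 20;0 26.8 -35.1 0 0 0 20;0 26.8 -35.1 0 0 0 20;0 26.8 -35.1 0 0 0 20;0 0 0 -0.12 0 0 20;0 0 0 -0.12 0 0 20;0 0 0 -0.12 0 0 20';  python3 -m handwheel '0 0 0 -0.12 0 0 20;0 0 0 -0.12 0 0 20;0 0 0 -0.12 0 0 20;0 0 0 -0.12 0 0 20;0 0 0 -0.12 0 0 20;0 0 0 -0.12 0 0 20;0 0 0 0 0 0 20'; python3 -c "
from h import *
go([.4632,.214,.042],[.997,.074])"
```

```text
clock: 15.05
position: [0.4426, -0.0069, 0.1475]
ee_rot: [0.34, 0.621, -0.339, 0.62]
ft_force: [0.7, 0.1, -1.4]
grip_width: 0.316
clock: 15.85
position: [0.4613, 0.2105, 0.1468]
ee_rot: [0.221, 0.672, -0.222, 0.671]
ft_force: [0.9, -0.5, -1.9]
grip_width: 0.316
clock: 16.55
position: [0.4614, 0.2103, 0.1471]
ee_rot: [-0.028, 0.707, 0.028, 0.706]
ft_force: [-0.6, -0.2, -2.6]
grip_width: 0.315
clock 16.55 pos [0.4614 0.2103 0.1471] F [-0.6 -0.2 -2.6] w 26.9
 j [-1.21  0.16  0.76  1.91 -0.12  1.12  1.25]  tool x [-0.002 -0.001 -1.   ] y [-0.079  0.997 -0.001] z [ 0.997  0.079 -0.002]
 shift tool mm [105.1   3.6   2.2]
 turn 1 [ 0.005 -0.002  0.001]
 turn -1 [-3.137e+00 -1.000e-03 -3.000e-03]
```

```bash
python3 -m handwheel '30 3.6 2.2 0 0 0 20;30 0 0 0 0 0 20;30 0 0 0 0 0 20;15 0 0 0 0 0 20;0 0 0 0 0 0 20;0 0 0 0 0 0 20'
python3 - <<'E'
from h import *
from workcell import cams
go([.4632,.214,.02],[.997,.074])
for n,b in(("side",(90,220,220,420)),("top",(160,340,70,250))):
    c=cams.camera(n); cv2.imwrite(f"pics/{n}7.png",cv2.resize(c["color"][b[0]:b[1],b[2]:b[3]],None,fx=3,fy=3))
    for col in("red","yellow"):
      for s,ce,m in comps(c,col,30):
        P=pts(c,m);m_,a,lo,hi=line(P); print(n,col,ce.round(),s[4],P.mean(0).round(4),a.round(3),(m_+a*lo).round(4),(m_+a*hi).round(4))
E
```

```text
clock: 17.15
position: [0.4645, 0.2146, 0.0437]
ee_rot: [-0.027, 0.707, 0.027, 0.707]
ft_force: [1.3, 0.3, -2.5]
grip_width: 0.312
clock 17.15 pos [0.4645 0.2146 0.0437] F [ 1.3  0.3 -2.5] w 26.6
 j [-1.14  0.34  0.71  1.99 -0.28  0.91  1.36]  tool x [ 0.  0. -1.] y [-0.076  0.997  0.   ] z [0.997 0.076 0.   ]
 shift tool mm [23.7 -0.5 -1.3]
 turn 1 [ 0.002  0.    -0.   ]
 turn -1 [-3.14  0.    0.  ]
side red [284. 158.] 410 [0.4173 0.2019 0.0527] [-0.996 -0.086] [0.4565 0.2053] [0.3787 0.1986]
side red [312. 156.] 54 [0.4839 0.2052 0.0523] [0.178 0.984] [0.4824 0.1972] [0.487  0.2225]
side red [310. 168.] 618 [0.4796 0.2159 0.01  ] [-0.997 -0.071] [0.6043 0.2248] [0.3778 0.2087]
side red [204. 412.] 755 [ 0.2673 -0.423   0.017 ] [-0.798  0.602] [ 0.3009 -0.4484] [ 0.2313 -0.3958]
side yellow [280. 139.] 194 [0.4109 0.3146 0.0354] [-1.     0.029] [0.4522 0.3133] [0.3708 0.3157]
side yellow [331. 141.] 133 [0.5421 0.3253 0.0109] [-0.984 -0.18 ] [0.5969 0.3354] [0.4539 0.3092]
side yellow [281. 149.] 52 [0.4108 0.3082 0.0099] [-0.996 -0.091] [0.4515 0.3119] [0.3715 0.3046]
top red [184. 227.] 164 [0.5443 0.2115 0.0113] [-0.995 -0.096] [0.6043 0.2173] [0.4743 0.2047]
top red [180. 281.] 582 [0.416  0.205  0.0493] [-1.    -0.013] [0.4563 0.2055] [0.3773 0.2045]
top red [455. 351.] 350 [ 0.2664 -0.4174  0.0183] [-0.792  0.61 ] [ 0.2988 -0.4424] [ 0.2344 -0.3927]
```

View pics/side7.png

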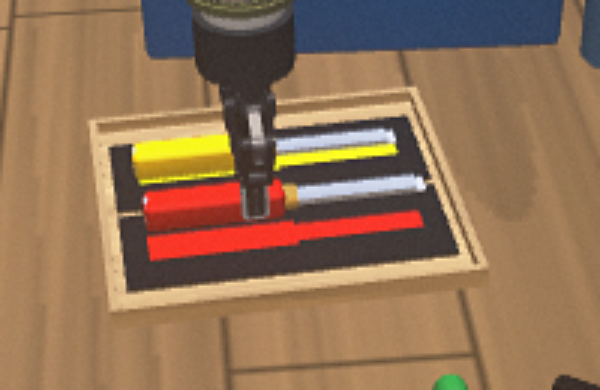

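View pics/top7.png

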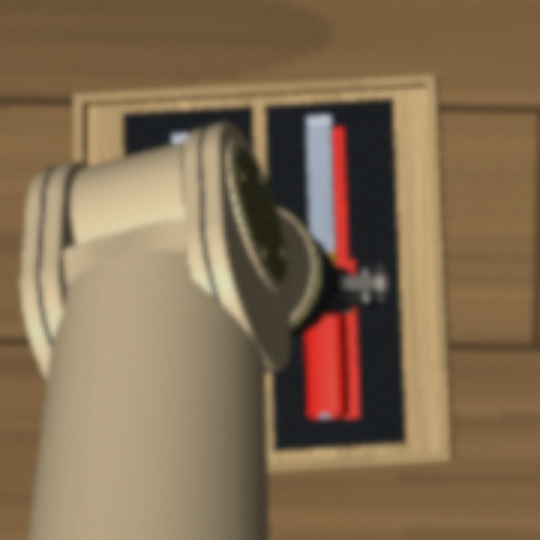

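The red chisel hovers over the red outline, tail within about 2 mm along and aligned. I lower by 23.5 mm, release and retreat.

```bash
python3 -m handwheel '10 0 -1 0 0 0 20;8 0 0 0 0 0 20;4 0 0 0 0 0 20;1.5 0 0 0 0 0 20;0 0 0 0 0 0 20;0 0 0 0 0 0 20'; python3 -m handwheel '0 0 0 0 0 0 45;0 0 0 0 0 0 45;0 0 0 0 0 0 45;0 0 0 0 0 0 45'; python3 -m handwheel '-10 0 0 0 0 0 45;-30 0 0 0 0 0 45;-40 0 0 0 0 0 45;-45 0 0 0 0 0 45;-45 0 0 0 0 0 45;0 -40 0 0 0 0 45;0 -45 0 0 0 0 45;0 -45 0 0 0 0 45';  python3 -m handwheel '0 -45 0 0 0 0 45;0 -45 0 0 0 0 45;0 -45 0 0 0 0 45;0 -45 0 0 0 0 45;0 -45 0 0 0 0 45;0 0 0 0 0 0 45;0 0 0 0 0 0 45'
python3 - <<'E'
from h import *
from workcell import cams
for n,b in(("side",(90,220,220,420)),("top",(160,340,70,250))):
    c=cams.camera(n); cv2.imwrite(f"pics/{n}8.png",cv2.resize(c["color"][b[0]:b[1],b[2]:b[3]],None,fx=3,fy=3))
    for col,h,d in(("red",[.3772,.2077],[.997,.074]),("yellow",[.3683,.3172],[.997,.076])):
        P=pts(c,colmask(c,col)); h=np.array(h);d=np.array(d);e=np.array([-d[1],d[0]])
        q=np.c_[(P[:,:2]-h)@d,(P[:,:2]-h)@e,P[:,2]]; q=q[(abs(q[:,1])<.05)&(q[:,0]>-.05)&(q[:,0]<.25)]
        t=q[q[:,2]>.027]; print(n,col,len(t),"x",np.percentile(t[:,0],[1,99]).round(4),"y",np.percentile(t[:,1],[2,50,98]).round(4),"z",np.percentile(t[:,2],[50]).round(4),"slope",np.polyfit(t[:,0],t[:,1],1)[0].round(3))
E
```

```text
clock: 17.85
position: [0.4626, 0.2145, 0.0199]
ee_rot: [-0.027, 0.707, 0.027, 0.706]
ft_force: [-8.0, -2.9, 13.4]
grip_width: 0.318
clock: 18.25
position: [0.4631, 0.2145, 0.0194]
ee_rot: [-0.027, 0.707, 0.027, 0.707]
ft_force: [0.0, 0.2, -0.7]
grip_width: 0.528
clock: 19.05
position: [0.4732, 0.0834, 0.1903]
ee_rot: [-0.027, 0.706, 0.028, 0.707]
ft_force: [1.1, 0.1, 0.0]
grip_width: 0.526
clock: 19.75
position: [0.49, -0.1408, 0.1898]
ee_rot: [-0.026, 0.707, 0.026, 0.706]
ft_force: [-0.1, 0.4, 0.0]
grip_width: 0.53
side red 383 x [0.0013 0.1081] y [-0.0178 -0.0084  0.0085] z [0.0341] slope 0.011
side yellow 230 x [0.0026 0.0981] y [-0.0153 -0.0052  0.0093] z [0.0346] slope 0.01
top red 586 x [0.0005 0.1069] y [-0.0141 -0.0018  0.0122] z [0.0353] slope 0.003
top yellow 579 x [0.002  0.1101] y [-0.0131 -0.0018  0.0118] z [0.0354] slope -0.012
```

View pics/side8.png

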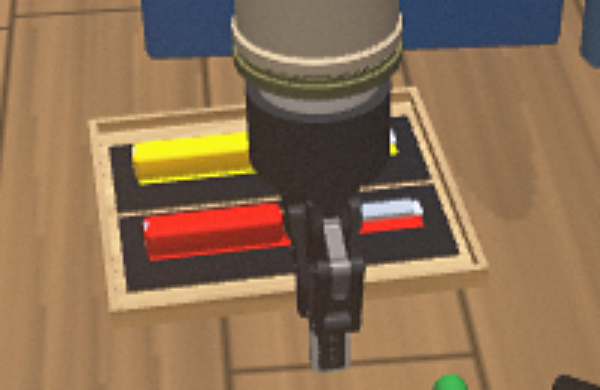

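View pics/top8.png

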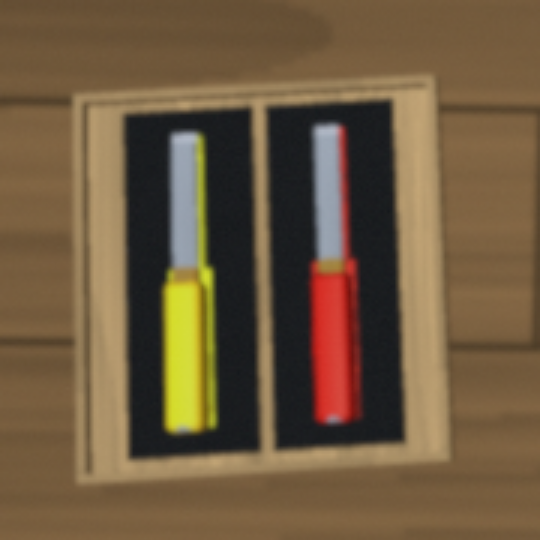

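Both chisels lie flat on their outlines: yellow handle at top crop (185,350), red handle at (333,340), blades upward. Each is within about 2 mm across, its slope error is within about 0.01, and its tail is within about 3 mm of the outline's end. The robot is clear.

```bash
python3 -c "
from workcell import hand_in
print(hand_in())"
```

```text
the job is handed in; nothing more can be done
None
```

Both wood chisels are in the tray on their own outlines, released, and the job is handed in. The arm was clear, about 0.19 m up, and the clock stood at about 20 s of the 56 s. I left the small red chisel, the blue and black ones and the screwdriver alone.

- **Last camera check (top view):** Both chisels are within about 2 mm across their outlines, and their tails are within about 3 mm of the outline's handle end. The angle error is about 0.01 rad. The handle tops are at about 35 mm, roughly where they should be for lying flat on the pads.
- **Disagreement:** The side camera gave a sideways shift of −5 mm for yellow and −8 mm for red. I put this down to that camera also seeing the side faces of the handles, and to the arm partly hiding them. Even taken at face value, both are within the 15 mm limit.
- **Contact force:** The highest wrist reading I saw was about 16 N, when the red chisel was pressed onto its pad. It dropped to about zero after release.

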